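# Fit the tube rotor on the centrifuge spindle and hold it home

### The job

Fit the six-place tube rotor (the tall one with the hexagonal grip, not the flat disc rotor) onto the spindle of the open centrifuge: turn it until its drive grooves mesh with the spindle's splines and push it down fully home against the sprung lift ring. The ring lifts it again if it is let go, so finish while still holding the rotor and pressing it fully home, so that I can throw the lock lever. Leave the flat rotor, the jar, the bottle and the tape roll where they are.

Things in the scene. Friction and masses are not known exactly. Their poses are not given: they have to be found in the camera images.
- rotor: Loose six-place tube rotor, bare aluminium with a black hexagonal grip on top, 0.25 to 0.45 kg, standing on the bench. Origin: centre of its flat underside; z up. Body 116 mm across, 46 mm high; six tube mouths in its dished top, one on its x axis and every 60 deg round. The whole rotor repeats every 60 deg.
- rotor_grip (a point): Where to grip the rotor: on its axis, 68 mm above its underside (x axis as the rotor's). The upright hexagonal grip runs from 46 to 82 mm above the underside, 28 mm across flats; its flats face along the rotor's x axis and every 60 deg round, the same way as the tube mouths. With the TCP here the fingertips clear the rotor's body by 3 mm.
- rotor_bore (a point): Point on the rotor's axis, 12 mm above its underside. The central bore is open below and 40 mm deep from the underside, 34.4 mm across. Its lowest 12 mm carry six teeth, 6.4 mm wide, tips at 12.2 mm radius; the six drive grooves between the teeth face the tube mouths (rotor's x axis and every 60 deg round).
- spindle_seat (a point): Point on the centrifuge's vertical spindle axis, on the flange where the rotor's underside sits when home, 78 mm above the bench; turns with the spindle. z up. Six round splines, one on this x axis and every 60 deg round, 5 mm wide, reach 16 mm from the axis and 17 mm above this point. The rotor goes on with its x axis along this x axis or any multiple of 60 deg from it, within about 4 deg.
- spindle_tip (a point): Top of the spindle, 34 mm above the seat: plain nose of 11 mm radius, tapering over its last 6 mm to 5.5 mm radius; 1.2 mm radial play in the rotor. With the rotor turned wrong, its teeth stop on the spline tops 17 mm above home. The spindle can turn but is stiff (0.12 N m), so a rotor resting lightly on the splines can be turned until it drops in.
- seat_ring (a joint): Sprung lift ring of the quick-release hub, around the foot of the spindle, under the rotor; in m: 0 when free (its top 6 mm above the seat point), 0.006 when pushed down flush with the flange, which is home for the rotor. It pushes up with 6 N at 0 and 10 N at 0.006, more than the rotor weighs, so home needs a further push of 6 to 8 N.
- centrifuge: Fixed bench centrifuge, white and grey, deck 135 mm above the bench with an open round bowl of 164 mm diameter around the spindle. Origin on the bench under the spindle axis. It reaches 125 mm to its +x (back), 168 mm to its -x (front, control panel) and 112 mm to each side.
- lid_top (a point): Middle of the upper edge of the centrifuge's lid, which stands fixed open at the back: hinge 130 mm from the spindle axis and 141 mm above the bench, leaning away from the bowl to here, 206 mm wide, 18 mm thick.
- flat_rotor: Bystander: loose flat disc rotor, 110 mm in diameter and 13 mm thick with a round 26 mm knob up to 33 mm; origin at the centre of its underside. Must stay where it is.
- strip_jar: Bystander: capped white test-strip jar, 46 mm in diameter, 95 mm high; origin at the centre of its underside.
- rinse_bottle: Bystander: clear capped bottle, 62 mm in diameter, 165 mm high; origin at the centre of its underside.
- tape_roll: Bystander: roll of tape lying flat, 66 mm in diameter, 25 mm high; origin at the centre of its underside.
Things that resemble listed ones, but are neither listed nor needed, are in the scene too. There is more than one size of the rotor; the job needs the middle-sized.

How it is judged:
At the end, for the whole second after the job is handed in: Through the last second the rotor stays on the spindle axis (within 3 mm, tilt under 0.05 rad), at rest, splines meshed, its underside within 1.5 mm of the seat, with the lift ring (seat_ring) held more than 4.5 of its 6 mm down and the fingers still on the rotor (z of rotor in the frame of spindle_seat between -0.003 and 0.0015 m and value of joint seat_ring above 0.0045 m and horizontal distance between rotor and spindle_seat below 0.003 m and angle between rotor's own z axis and vertical below 0.05 rad and contact force between the fingers and rotor above 2 N and linear speed of rotor below 0.02 m/s); the arm keeps its last pose, push and grip.
It fails at once if the flat rotor is moved from its place (more than 30 mm) (distance of flat_rotor from where it was at the start of the episode above 0.03 m).
It fails at once if the jar, the bottle or the tape roll is moved from its place (more than 30 mm) (distance of any of strip_jar, rinse_bottle, tape_roll from where it was at the start of the episode above 0.03 m).
It also fails if it takes over 45 s, if anything falls off the work surface, if the arm or the gripper's body presses on something with over 40 N, if the wrist force passes 120 N, or if a joint passes its speed limit or range.

### The arm

A 7-joint arm with a two-finger parallel gripper is mounted at the origin on the work surface. World frame = base frame: x ahead of the robot, y to its left, z up, the work surface at z = 0. Lengths are in m, angles in rad, forces in N, time in s.
With the tool pointing down it reaches from about 0.425 to 0.875 m from the base axis. Payload 4.7 kg.
Tool frame: the origin (TCP) lies between the finger pads, 19 mm behind the fingertips; this is the grasp point; z points along the fingers, y is the line along which they close (so a half turn about z gives the same grasp; the last joint's range is limited). The gripper opens to 87 mm and grips with 3 to 60 N. Pads are 19 mm wide; open, the fingers measure 117 mm over their backs; the gripper's body (75 mm by 190 mm) begins 51 mm behind the grasp point.
Start: joints at [1.327, 0.321, -0.07, 1.45, 0.023, 1.371, -0.057], TCP at [0.166, -0.629, 0.241] pointing down, gripper open.
Joint ranges: [-2.86, 2.86], [-0.3, 2.09], [-1.38, 1.24], [0.06, 2.45], [-1.56, 4.7], [0.09, 2.05], [-2.69, 2.69]. Speed limits (rad/s): [2.57, 2.57, 3.14, 3.14, 3.14, 3.14, 3.14].

### API

Orientations are given as a rotation vector (axis times angle).
In Python, from bench import monitor, cams, workorder gives the robot as it stands.
- The arm moves only by the tool move_arm, never from a script. Its arguments are lists of equal length, an entry for each row: "slide": the shift along the tool's x, y, z in cm, a list of three; "roll": the turn about the tool's z in rad. In form: {"slide": [[dx, dy, dz], ...], "roll": [roll, ...]}. A call has 1 to 20 rows; each row is the pose to reach, as a shift and turn from the pose commanded when the call began, along the tool's axes at that moment; what a row does not reach only later rows make up. A row lasts 1/10 s, in which the tool goes at most 50 mm and 8.59 degrees, less where a joint would pass 70% of its speed; a pose out of reach is approached as far as the arm can. A call with a gripper value outside its range is refused whole. "gripper" is the finger opening in cm, from 0 to 8.7, set as the call begins (left out, the last holds). The fingers move at their own pace and stop on an object; "squeeze" is the grip in N (left out, the last holds). Time passes only in rows, so rows that repeat a pose let the fingers close. It gives the time, the measured TCP pose, the force, the opening and the grip force at its end, in the units of the state.
- monitor.get_state(): the state, without advancing time (a new reading comes with each control period).
- cams.get_image(name): name is "side" or "top"; returns the picture (400x640x3 uint8, red, green, blue); there is no depth.
- cams.get_calibration(name): a dict with "mtx" (3x3 intrinsics, pixels), "dist_coeffs" ([k1, k2, p1, p2, k3] as OpenCV has them; the pictures are not rectified), "R" (3x3) and "t" (3): a world point X has camera coordinates R X + t. Camera axes: x right, y down, z forward; pixel columns grow to the right and rows downward; lengths in m; the calibration is good to about 2 mm. A picture is of the moment at which its call begins. get_calibration takes no time and is no camera call.
- workorder.close_job(): hands the job in; it is judged then, once.
The state is a dict: "time": time; "joint_positions": joint angles; "qd": joint speeds; "joint_torque": joint torques, N m; "position": TCP position; "tool_rot": TCP orientation; "ft_force": force on the tool from outside, world axes, zero at the start; "torque": the same for the moment, N m; "grip_width": opening from 0.0 (shut) to 1.0 (fully open); "grip_force": force on a finger pad.
Only numpy, scipy, OpenCV 4.12 (cv2) and the standard library are available. Lean on these libraries where they do the work, as an engineer would, in place of code of your own. Each camera call takes 0.05 s, during which the arm holds its last target. There are 200 camera calls.

## Working session

There is one attempt and no reset: what is moved stays moved. The work goes in short steps, Python scripts to look and compute and a tool call to move; the robot and the scene stay as the last step left them, time stands still between calls to the robot, and variables do not carry over. Pictures are saved under pics/ and viewed, at most 10 in all, crops included, and the job is handed in when it is done.

Besides the shell and the picture viewer there is one more tool, called in YAML: its name, and indented under it one key for each argument. move_arm: Moves the arm, as the interface text tells. Its arguments: {"type":"object","properties":{"slide":{"type":"array","items":{"type":"array","items":{"type":"number"}}},"roll":{"type":"array","items":{"type":"number"}},"gripper":{"type":"number"},"squeeze":{"type":"number"}},"required":["slide","roll"]}

```bash
mkdir -p pics; ls
python3 - <<'E'
from bench import monitor, cams
import cv2, numpy as np
for n in("side","top"):
    im=cams.get_image(n); cv2.imwrite(f"pics/{n}0.png",im[:,:,::-1]); c=cams.get_calibration(n)
    print(n,np.round(c["mtx"],1).tolist(),np.round(c["dist_coeffs"],3),(-np.array(c["R"]).T@np.array(c["t"])).round(3),np.round(c["R"],2).tolist())
print(monitor.get_state())
E
```

```text
pics
side [[419.9, 0.0, 316.6], [0.0, 419.9, 200.9], [0.0, 0.0, 1.0]] [-0.085  0.     0.     0.     0.   ] [ 0.424 -0.715  1.076] [[1.0, -0.1, 0.01], [-0.06, -0.74, -0.67], [0.08, 0.67, -0.74]]
top [[411.1, 0.0, 321.1], [0.0, 411.1, 194.0], [0.0, 0.0, 1.0]] [-0.088  0.     0.     0.     0.   ] [0.335 0.053 1.272] [[0.02, -1.0, 0.01], [-0.99, -0.02, -0.17], [0.17, -0.0, -0.99]]
{'time': 0.1, 'joint_positions': array([ 1.32708027,  0.32176733, -0.0700963 ,  1.45157484,  0.02263008,
        1.37077741, -0.05690295]), 'qd': array([-0.00133935, -0.00259235,  0.00131455, -0.00274713,  0.00112393,
        0.00031791, -0.00070293]), 'joint_torque': array([-3.70612179e-04, -4.92574167e+01, -4.05976865e-01, -3.13398564e+01,
       -6.40632631e-02,  3.95077514e-02,  1.00474333e-04]), 'position': array([ 0.16556315, -0.62807906,  0.240248  ]), 'tool_rot': array([-3.11382579e+00, -4.03702488e-01,  5.35196925e-04]), 'ft_force': array([ 0.61391762,  0.14738158, -0.65996792]), 'torque': array([-0.04623096, -0.0252904 , -0.03270234]), 'grip_force': 0.0, 'grip_width': 0.9984037981525188}
```

View pics/top0.png

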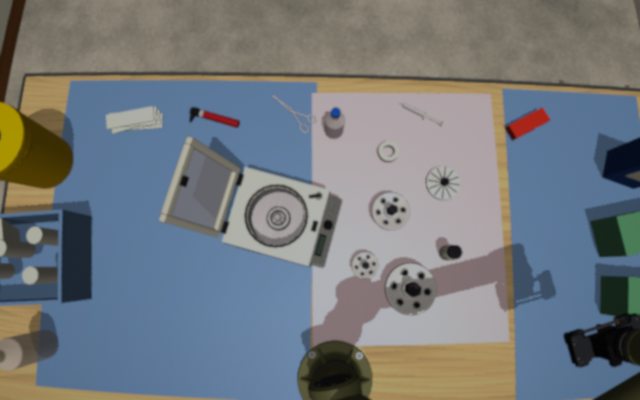

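View pics/side0.png

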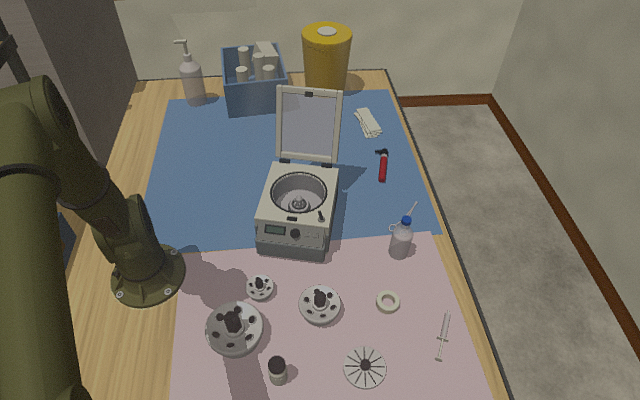

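Candidates for the rotor, in top-camera pixels:
- Large six-place at (411,288).
- Middle six-place at (390,210), about 40 px across. At roughly 337 px/m that is about 118 mm, which fits the 116 mm given.
- Small six-place at (365,264).
- Flat slotted disc at (444,182), which is the bystander.

The one meant is at (390,210), or side (320,304). I'll confirm it in an enlarged crop that also shows the spindle.

```bash
cat > h.py <<'E'
import cv2, numpy as np
from bench import monitor, cams
def cal(n):
    c=cams.get_calibration(n); return [np.array(c[k],float) for k in("mtx","dist_coeffs","R","t")]
def toplane(n,uv,z):
    K,d,R,t=cal(n); uv=np.array(uv,float).reshape(-1,1,2)
    p=cv2.undistortPoints(uv,K,d)[:,0]; r=np.c_[p,np.ones(len(p))]@R; c=-R.T@t
    return c+r*((z-c[2])/r[:,2])[:,None]
def proj(n,X):
    K,d,R,t=cal(n); return cv2.projectPoints(np.array(X,float).reshape(-1,3),cv2.Rodrigues(R)[0],t,K,d)[0][:,0]
def crop(im,cx,cy,w,h,s):
    return cv2.resize(im[cy-h//2:cy+h//2,cx-w//2:cx+w//2],None,fx=s,fy=s,interpolation=cv2.INTER_CUBIC)
def avg(n,k=6): return np.mean([cams.get_image(n) for _ in range(k)],0).astype(np.uint8)[:,:,::-1].copy()
E
python3 - <<'E'
from h import *
s=avg("side",4); t=avg("top",4); cv2.imwrite("pics/s_raw.png",s); cv2.imwrite("pics/t_raw.png",t)
a=np.hstack([crop(s,320,304,64,48,6),crop(s,298,197,64,48,6)])
b=np.hstack([crop(t,390,210,64,48,6),crop(t,277,216,64,48,6)])
cv2.imwrite("pics/crop1.png",np.vstack([a,b]))
print(toplane("top",[[390,210]],.046),toplane("side",[[320,303]],.046))
print(toplane("top",[[277,217]],.112),toplane("side",[[299,203]],.112))
E
```

```text
[[ 0.50201094 -0.15872538  0.046     ]] [[ 0.50141302 -0.16132572  0.046     ]]
[[0.4654666  0.17412989 0.112     ]] [[0.46721493 0.14971647 0.112     ]]
```

View pics/crop1.png

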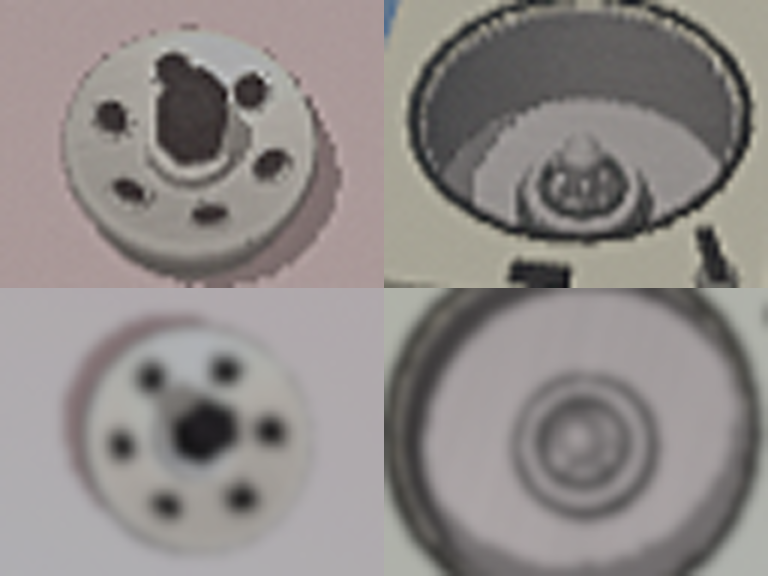

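Crop confirms it: the six-place rotor with the black hex grip has its mouths visible in both views (top (390,210), side (320,304)) and is 38 px, about 115 mm, across. The spindle sits in the bowl with its tip near top (277,216) and its splines near side (298,203). Next I fit both poses.

```bash
cat > fit.py <<'E'
from h import *
from scipy.optimize import least_squares
f=lambda c,ox,oy:(np.array(c,float)+.5)/6-.5+[ox,oy]
T=f([(152,89),(225,82),(270,142),(242,209),(167,217),(122,156)],358,186)
S=f([(111,117),(251,90),(273,162),(210,213),(129,190)],288,280)
def mouths(p): 
    a=p[2]+np.arange(6)*np.pi/3; return np.c_[p[0]+p[3]*np.cos(a),p[1]+p[3]*np.sin(a),np.full(6,p[4])]
def res(p):
    M=mouths(p); out=[]
    for n,o in(("top",T),("side",S)):
        P=proj(n,M); D=np.linalg.norm(o[:,None]-P[None],axis=2); j=D.argmin(1); out.append((o-P[j]).ravel())
    return np.concatenate(out)
best=min((least_squares(res,[.502,-.16,a,.04,.04]) for a in np.radians(range(0,60,10))),key=lambda r:r.cost)
print("rotor",best.x.round(4),np.degrees(best.x[2])%60,"rms",np.sqrt(np.mean(best.fun**2)))
# spindle: deck rim of bowl z=.135, tip z=.112
s=cv2.imread("pics/s_raw.png");t=cv2.imread("pics/t_raw.png")
for n,uv in(("top",[277.2,216.5]),):
    for z in(.078,.112): print(n,z,toplane(n,[uv],z))
print("side tip rays",toplane("side",f([(582-384,135)],266,173),.112), "seat circle",toplane("top",f([(586-384,447-288)],245,192),.084))
def enh(c): 
    g=cv2.cvtColor(c,cv2.COLOR_BGR2GRAY); return cv2.normalize(g,None,0,255,cv2.NORM_MINMAX)
cv2.imwrite("pics/crop2.png",np.hstack([enh(crop(s,298,202,26,36,15)),enh(crop(t,278,217,26,36,15))]))
E
python3 fit.py
```

```text
rotor [ 0.5005 -0.1599  0.6447  0.0379  0.0449] 36.93928697114279 rms 0.14502399606059854
top 0.078 [[0.47078362 0.17714894 0.078     ]]
top 0.112 [[0.46690734 0.17361828 0.112     ]]
side tip rays [[0.46823887 0.18311937 0.112     ]] seat circle [[0.46554893 0.17328705 0.084     ]]
```

View pics/crop2.png

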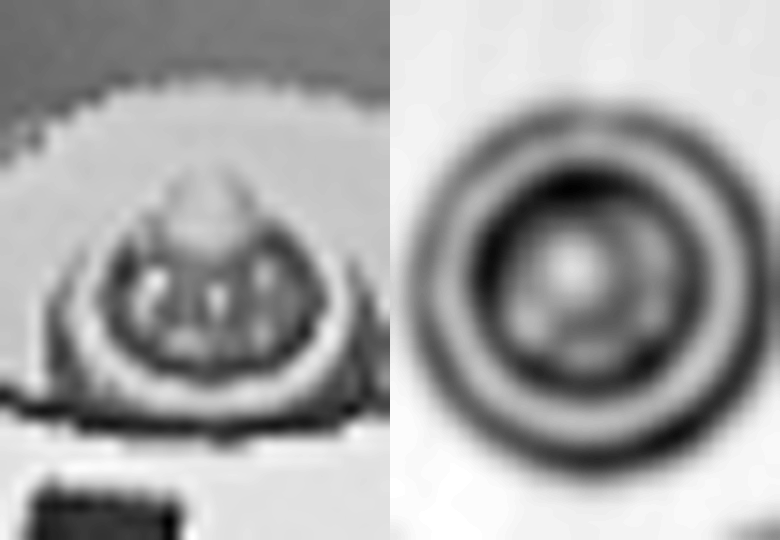

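Run:
```python
from h import *
f=lambda c,ox,oy:(np.array(c,float)+.5)/15-.5+[ox,oy]
A=np.array([.466,.1737])
for n,b,o in(("top",[(140,320),(195,352),(265,310),(265,240)],(265,199)),("side",[(155,285),(215,300),(265,275)],(285,184))):
    for z in(.095,.088):
        P=toplane(n,f(b,*o),z)[:,:2]-A; print(n,z,np.hypot(*P.T).round(4),(np.degrees(np.arctan2(P[:,1],P[:,0]))%60).round(1),np.degrees(np.arctan2(P[:,1],P[:,0])).round(0))
for n,o in(("top",(265,199)),("side",(285,184))):
    print(n,[((proj(n,[[*A,z]])[0]-o+.5)*15).round(0).tolist() for z in(.078,.084,.095,.106,.112)])
# overlay
s=cv2.imread("pics/s_raw.png");t=cv2.imread("pics/t_raw.png"); out=[]
for n,im,c in(("side",s,(298,202)),("top",t,(278,217))):
    v=cv2.normalize(crop(im,*c,26,36,15),None,0,255,cv2.NORM_MINMAX); o=np.array([c[0]-13,c[1]-18]); a=np.radians(np.arange(0,360,3))
    for r,z,col in((.011,.106,(0,0,255)),(.0055,.112,(0,255,0)),(.016,.095,(255,0,0)),(.082,.135,(0,255,255)),(.024,.084,(255,0,255))):
        for p in proj(n,np.c_[A[0]+r*np.cos(a),A[1]+r*np.sin(a),a*0+z]): cv2.circle(v,tuple(int(q) for q in (p-o+.5)*15),1,col,-1)
    out.append(v)
cv2.imwrite("pics/ov.png",np.hstack(out))
```

```text
top 0.095 [0.013  0.013  0.0138 0.0154] [ 3.2 59.6 10.5  5.4] [ 123.  180. -109.  -55.]
top 0.088 [0.0133 0.0123 0.013  0.0154] [58.7 56.2 12.7  9.3] [ 119.  176. -107.  -51.]
side 0.095 [0.0122 0.011  0.0133] [27.6 37.3 38.7] [-152.  -83.  -21.]
side 0.088 [0.0106 0.005  0.0128] [56.6 50.2  6.6] [177. -70.   7.]
top [[207.0, 295.0], [204.0, 291.0], [199.0, 285.0], [193.0, 278.0], [190.0, 275.0]]
side [[207.0, 316.0], [206.0, 297.0], [205.0, 262.0], [204.0, 227.0], [204.0, 207.0]]
```

View pics/ov.png

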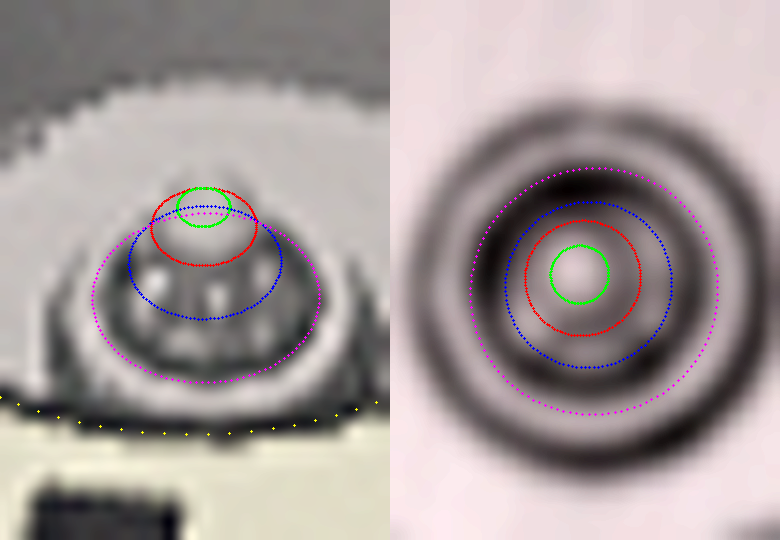

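```bash
cat > go.py <<'E'
import sys, numpy as np
from scipy.spatial.transform import Rotation as Ro
from bench import monitor
def go(x,y,z,yaw):
    s=monitor.get_state(); R=Ro.from_rotvec(s["tool_rot"]).as_matrix(); d=np.array([x,y,z])-s["position"]
    yn=np.degrees(np.arctan2(R[1,1],R[0,1])); tilt=np.degrees(np.arccos(-R[2,2]))
    print("t",s["time"],"pos",s["position"].round(4),"yaw",yn.round(2),"tilt",tilt.round(2),"F",s["ft_force"].round(1),"J7",s["joint_positions"][6].round(2))
    print("slide",(R.T@d*100).round(2),"roll",np.radians((yn-yaw+180)%360-180).round(3))
go(*map(float,sys.argv[1:]))
E
python3 go.py .5005 -.16 .18 -23.1
```

```text
t 0.5 pos [ 0.1657 -0.6285  0.2412] yaw -75.23 tilt 0.0 F [0.5 0.2 0.2] J7 -0.06
slide [ 44.32 -36.77   6.12] roll -0.91
```

move_arm:
  slide:
    - [3,-2,0.5]
    - [6,-5,1]
    - [10,-8,1.5]
    - [14,-11,2]
    - [18,-14.5,2.5]
    - [22,-18,3]
    - [26,-21.5,3.5]
    - [30,-25,4]
    - [34,-28,4.5]
    - [38,-31.5,5]
    - [41,-34,5.5]
    - [43,-36,6]
    - [44.3,-36.8,6.1]
    - [44.3,-36.8,6.1]
    - [44.3,-36.8,6.1]
  roll: [-0.05,-0.12,-0.2,-0.28,-0.36,-0.44,-0.52,-0.6,-0.68,-0.76,-0.83,-0.88,-0.91,-0.91,-0.91]
  gripper: 8.7

```text
time: 2.0
position: [0.4996, -0.1616, 0.1803]
tool_rot: [2.623, 1.729, -0.002]
ft_force: [-0.4, 0.2, -0.2]
grip_width: 1.0
grip_force: 0.0
```

```bash
python3 go.py .5005 -.16 .0685 -23.1
```

```text
t 2.0 pos [ 0.4996 -0.1616  0.1803] yaw -23.22 tilt 0.07 F [-0.4  0.2 -0.2] J7 -0.2
slide [ 0.19  0.02 11.18] roll -0.002
```

move_arm:
  slide:
    - [0.19,0,2]
    - [0.19,0,5]
    - [0.19,0,8]
    - [0.19,0,10]
    - [0.19,0,10.8]
    - [0.19,0,11.1]
    - [0.19,0,11.1]
  roll: [0,0,0,0,0,0,0]

```text
time: 2.7
position: [0.5011, -0.1592, 0.0698]
tool_rot: [2.622, 1.729, 0.0]
ft_force: [0.1, -0.2, 0.0]
grip_width: 1.0
grip_force: 0.0
```

```bash
python3 go.py .5005 -.16 .0685 -23.1
python3 - <<'E'
from h import *
s=avg("side",2);t=avg("top",2)
cv2.imwrite("pics/g.png",np.hstack([crop(s,320,290,90,120,4),crop(t,390,205,90,120,4)]))
E
```

```text
t 2.7 pos [ 0.5011 -0.1592  0.0698] yaw -23.2 tilt 0.05 F [ 0.1 -0.2  0. ] J7 -0.28
slide [-0.1  -0.02  0.13] roll -0.002
```

View pics/g.png

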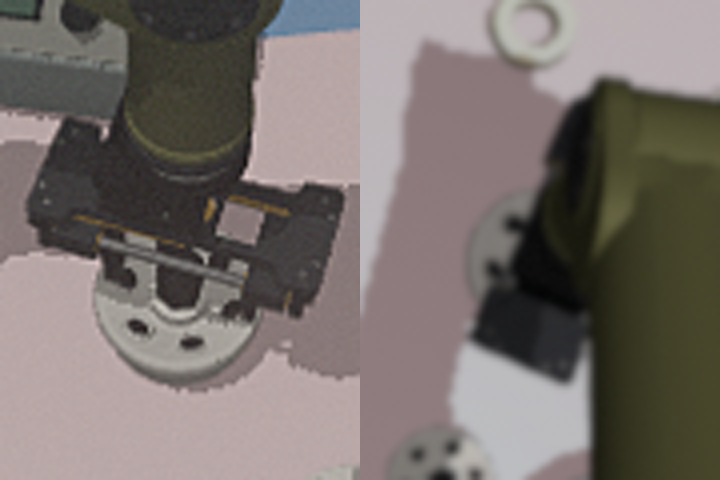

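The picture shows the open fingers either side of the hex grip (crop (180,275)), clear of the body. I'll close on it.

move_arm:
  slide:
    - [0,0,0.1]
    - [0,0,0.1]
    - [0,0,0.1]
    - [0,0,0.1]
    - [0,0,0.1]
    - [0,0,0.1]
    - [0,0,0.1]
    - [0,0,0.1]
  roll: [0,0,0,0,0,0,0,0]
  gripper: 0
  squeeze: 40

```text
time: 3.7
position: [0.501, -0.158, 0.0682]
tool_rot: [2.621, 1.732, -0.0]
ft_force: [-0.4, -0.2, -0.3]
grip_width: 0.354
grip_force: 0.0
```

```bash
python3 go.py .5005 -.16 .0685 -23.1
```

```text
t 3.7 pos [ 0.501  -0.158   0.0682] yaw -23.09 tilt 0.0 F [-0.4 -0.2 -0.3] J7 -0.28
slide [-0.2   0.04 -0.03] roll 0.0
```

move_arm:
  slide:
    - [-0.1,0,0]
    - [-0.1,0,0]
    - [-0.1,0,0]
    - [-0.1,0,0]
    - [-0.1,0,0]
  roll: [0,0,0,0,0]

```text
time: 4.2
position: [0.5006, -0.1587, 0.0682]
tool_rot: [-2.621, -1.732, -0.0]
ft_force: [-0.2, 1.1, -0.8]
grip_width: 0.314
grip_force: 40.0
```

```bash
python3 go.py .5005 -.16 .25 -23.1
```

```text
t 4.2 pos [ 0.5006 -0.1587  0.0682] yaw -23.08 tilt 0.01 F [-0.2  1.1 -0.8] J7 -0.28
slide [ -0.12   0.04 -18.18] roll 0.0
```

move_arm:
  slide:
    - [0,0,-1]
    - [0,0,-3]
    - [0,0,-6]
    - [0,0,-10]
    - [0,0,-14]
    - [0,0,-17]
    - [0,0,-18]
    - [0,0,-18]
  roll: [0,0,0,0,0,0,0,0]

```text
time: 5.0
position: [0.501, -0.1594, 0.2494]
tool_rot: [2.619, 1.73, 0.001]
ft_force: [0.6, -0.7, -3.2]
grip_width: 0.32
grip_force: 40.0
```

```bash
python3 go.py .4665 .174 .24 5
```

```text
t 5.0 pos [ 0.501  -0.1594  0.2494] yaw -23.11 tilt 0.15 F [ 0.6 -0.7 -3.2] J7 -0.18
slide [ 29.31 -16.26   0.87] roll -0.491
```

move_arm:
  slide:
    - [1,-0.5,0]
    - [3,-1.5,0]
    - [6,-3.3,0]
    - [9.5,-5.2,0]
    - [13,-7.2,0]
    - [16.5,-9.1,0]
    - [20,-11,0]
    - [23,-12.7,0]
    - [26,-14.4,0]
    - [28,-15.5,0.3]
    - [29,-16.1,0.6]
    - [29.3,-16.3,0.9]
    - [29.3,-16.3,0.9]
    - [29.3,-16.3,0.9]
  roll: [-0.02,-0.06,-0.1,-0.15,-0.2,-0.25,-0.3,-0.35,-0.4,-0.44,-0.47,-0.491,-0.491,-0.491]

```text
time: 6.4
position: [0.4659, 0.1727, 0.2388]
tool_rot: [-2.125, -2.314, 0.002]
ft_force: [0.1, -0.4, -2.6]
grip_width: 0.313
grip_force: 40.0
```

```bash
python3 go.py .4665 .174 .182 5
python3 - <<'E'
from h import *
s=avg("side",3);t=avg("top",2)
v=crop(s,298,180,100,120,5)
cv2.imwrite("pics/p.png",v)
E
```

```text
t 6.4 pos [0.4659 0.1727 0.2388] yaw 4.88 tilt 0.07 F [ 0.1 -0.4 -2.6] J7 -0.34
slide [0.13 0.08 5.68] roll -0.002
```

View pics/p.png

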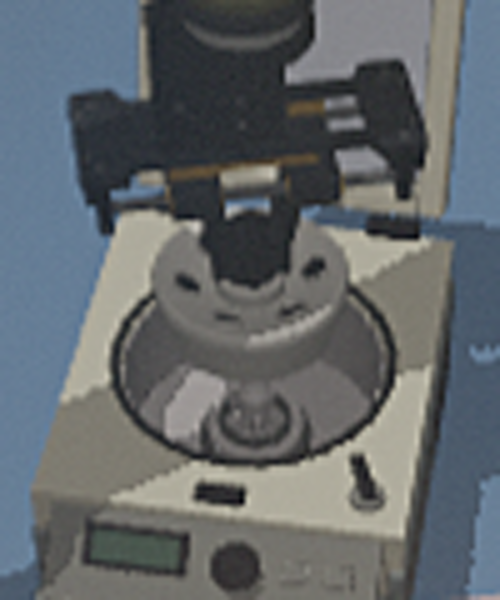

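The held rotor hangs centred over the spindle: in this crop its axis is at about x=250 and the spindle at (255,400). I'll lower it to just above the spline tops.

move_arm:
  slide:
    - [0.1,0.07,1]
    - [0.1,0.07,2.5]
    - [0.1,0.07,4]
    - [0.1,0.07,5]
    - [0.1,0.07,5.5]
    - [0.1,0.07,6]
    - [0.1,0.07,6.4]
    - [0.1,0.07,6.8]
    - [0.1,0.07,7.1]
    - [0.1,0.07,7.1]
  roll: [0,0,0,0,0,0,0,0,0,0]

```text
time: 7.65
position: [0.4663, 0.1768, 0.1682]
tool_rot: [-2.12, -2.317, -0.003]
ft_force: [0.4, 4.0, -5.3]
grip_width: 0.318
grip_force: 40.0
```

```bash
python3 go.py .4665 .174 .162 5
```

```text
t 7.65 pos [0.4663 0.1768 0.1682] yaw 5.09 tilt 0.12 F [ 0.4  4.  -5.3] J7 -0.4
slide [-0.28 -0.01  0.62] roll 0.001
```

move_arm:
  slide:
    - [0.1,0,0]
    - [0.2,0,0]
    - [0.3,0,0]
    - [0.3,0,0]
    - [0.3,0,0]
  roll: [0,0,0,0,0]

```text
time: 8.15
position: [0.4658, 0.1778, 0.1681]
tool_rot: [2.122, 2.316, -0.002]
ft_force: [0.6, -0.1, -3.3]
grip_width: 0.319
grip_force: 40.0
```

```bash
python3 go.py .4665 .174 .162 5
```

```text
t 8.15 pos [0.4658 0.1778 0.1681] yaw 5.02 tilt 0.07 F [ 0.6 -0.1 -3.3] J7 -0.41
slide [-0.39  0.04  0.61] roll 0.0
```

move_arm:
  slide:
    - [0,0,0.15]
    - [0,0,0.3]
    - [0,0,0.45]
    - [0,0,0.6]
    - [0,0,0.7]
    - [0,0,0.7]
  roll: [0,0,0,0,0,0]

```text
time: 8.75
position: [0.466, 0.1786, 0.1627]
tool_rot: [2.121, 2.316, -0.001]
ft_force: [-4.3, -1.6, 8.0]
grip_width: 0.316
grip_force: 40.0
```

move_arm:
  slide:
    - [0,0,0]
    - [0,0,0]
    - [0,0,0]
    - [0,0,0]
    - [0,0,0]
  roll: [-0.05,-0.1,-0.15,-0.2,-0.2]

```text
time: 9.25
position: [0.4671, 0.1794, 0.1625]
tool_rot: [1.878, 2.516, 0.004]
ft_force: [-0.2, 0.3, 5.2]
grip_width: 0.316
grip_force: 40.0
```

move_arm:
  slide:
    - [0,0,0]
    - [0,0,0]
    - [0,0,0]
    - [0,0,0]
    - [0,0,0]
  roll: [-0.05,-0.1,-0.15,-0.2,-0.2]

```text
time: 9.75
position: [0.4656, 0.1783, 0.1607]
tool_rot: [-1.62, -2.691, 0.001]
ft_force: [0.1, -0.2, -2.9]
grip_width: 0.321
grip_force: 40.0
```

It has dropped into mesh: z fell below the spline stop and the force went back to weight only. Pushing down.

move_arm:
  slide:
    - [0,0,0.15]
    - [0,0,0.3]
    - [0,0,0.5]
    - [0,0,0.7]
    - [0,0,0.7]
  roll: [0,0,0,0,0]

```text
time: 10.25
position: [0.4658, 0.1785, 0.1538]
tool_rot: [-1.619, -2.692, 0.0]
ft_force: [0.5, 0.1, -2.4]
grip_width: 0.317
grip_force: 40.0
```

```bash
python3 go.py .466 .1785 .146 30
```

```text
t 10.25 pos [0.4658 0.1785 0.1538] yaw 27.95 tilt 0.02 F [ 0.5  0.1 -2.4] J7 -0.03
slide [-0.01  0.02  0.78] roll -0.036
```

move_arm:
  slide:
    - [0,0,0.2]
    - [0,0,0.4]
    - [0,0,0.6]
    - [0,0,0.8]
    - [0,0,1.0]
    - [0,0,1.0]
    - [0,0,1.0]
  roll: [0,0,0,0,0,0,0]

```text
time: 10.95
position: [0.4661, 0.1787, 0.1461]
tool_rot: [1.619, 2.692, -0.002]
ft_force: [-6.8, -2.9, 16.4]
grip_width: 0.318
grip_force: 40.0
```

move_arm:
  slide:
    - [0,0,0.1]
    - [0,0,0.2]
    - [0,0,0.2]
    - [0,0,0.2]
    - [0,0,0.2]
    - [0,0,0.2]
    - [0,0,0.2]
  roll: [0,0,0,0,0,0,0]

```text
time: 11.65
position: [0.4661, 0.1787, 0.146]
tool_rot: [1.618, 2.691, -0.004]
ft_force: [-11.5, -5.2, 30.4]
grip_width: 0.32
grip_force: 40.0
```

```bash
python3 go.py .466 .1785 .146 28
python3 - <<'E'
from h import *
s=avg("side",4); print(monitor.get_state()["position"],monitor.get_state()["ft_force"],monitor.get_state()["torque"])
v=crop(s,298,180,100,120,5)
cv2.imwrite("pics/end.png",v)
E
```

```text
t 11.65 pos [0.4661 0.1787 0.146 ] yaw 27.95 tilt 0.16 F [-11.5  -5.2  30.4] J7 -0.05
slide [-0.02 -0.02 -0.  ] roll -0.001
[0.46613714 0.17873198 0.14598693] [-11.49427475  -5.94288152  29.89849745] [-1.18743874e+00  2.67060390e+00  2.00261313e-03]
```

View pics/end.png

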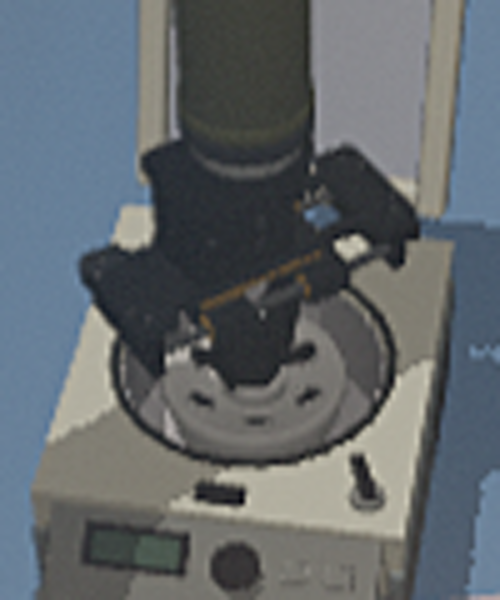

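The rotor sits deep and level in the bowl, at crop (255,395). The TCP height of 146.0 mm is the 78 mm seat plus the 68 mm grip point. It did not move under an extra 14 N, so the rotor is on a hard stop. Handing in.

```bash
python3 -c "
from bench import workorder; print(workorder.close_job())"
```

```text
the job is handed in; nothing more can be done
None
```

The middle-sized six-place rotor is meshed on the spindle and pressed home with about 30 N while still gripped, and the job is handed in at about 12 s; I did not see the verdict.

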